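Set out the wax tin and the rubbing block from behind the finish bottles

ROBOT

A 6-joint arm with a two-finger parallel gripper is mounted at the origin on the work surface. World frame = base frame: x ahead of the robot, y to its left, z up, the work surface at z = 0. Lengths are in m, angles in degrees, forces in N, time in s.
With the tool pointing down it reaches from about 0.35 to 0.925 m from the base axis. Payload 6.4 kg.
Tool frame: the origin (TCP) lies between the finger pads; the fingertips stand 8 mm ahead of it and the grasp point (between the pads) lies 11 mm behind it; z points along the fingers, y is the direction in which the jaws open and shut (so a half turn about z gives the same grasp; the last joint's range is limited). The gripper opens to 94 mm and grips with 3 to 60 N. Pads are 16 mm wide; open, the fingers measure 119 mm over their backs; the gripper's body (75 mm by 177 mm) begins 78 mm behind the grasp point.
Start: joints at [-77.24, 14.043, 89.255, -0, 76.702, -9.975], TCP at [0.251, -0.6, 0.176] pointing down, gripper open.
Joint ranges: [-179.41, 179.41], [-58.25, 129.5], [7.25, 145.43], [-54.29, 234.29], [11.92, 165.04], [-157.13, 157.13]. Speed limits (degrees/s): [147.25, 147.25, 180, 180, 180, 180].

INTERFACE

Orientations are given as a 3x3 rotation matrix whose columns are the frame's x, y, z axes.
In Python, from station import * gives the robot as it stands. The module is installed in compiled form; this text tells all that it offers.
- The arm moves only by the shell command python3 -m inch 'ROWS'. ROWS is text: rows parted by semicolons, each of 5 numbers parted by spaces: the closure, from 0 (fully open) to 1 (shut), then the shift along the tool's x, y, z normalised to -1 to 1, where 1 is 0.6 m, then the turn about the tool's z normalised to -1 to 1, where 1 is 0.5 rad. In form: gripper dx dy dz turn; .... A call has exactly 5 rows; each row is the pose to reach, as a shift and turn from the pose commanded when the call began, along the tool's axes at that moment; what a row does not reach only later rows make up. A row lasts 1/12 s, in which the tool goes at most 41.7 mm and 7.16 degrees, less where a joint would pass 70% of its speed; a pose out of reach is approached as far as the arm can. A call with a number of a shift or a turn outside -1 to 1 is refused whole. A call with a gripper value outside its range is refused whole. The fingers move at their own pace and stop on an object; the grip force is fixed at half the most. Time passes only in rows, so rows that repeat a pose let the fingers close, or fill a call up. It gives the time, the measured TCP pose, the force and the opening at its end, in the units of the state.
- read_state(): the state, without advancing time (a new reading comes with each control period).
- capture(name): name is "side" or "top"; returns (picture, depth): 420x560x3 uint8, red, green, blue; 420x560 float32, m along the optical axis (not along the pixel's ray), 0 where there is no reading.
- camera_model(name): a dict with "intrinsics" (3x3 intrinsics, pixels), "D" ([k1, k2, p1, p2, k3] as OpenCV has them; the pictures are not rectified), "position" and "orientation" of the camera in the world. Camera axes: x right, y up, looking along -z (the intrinsics and any distortion apply to the point x, -y, -z); pixel columns grow to the right and rows downward; lengths in m; the calibration is good to about 2 mm. A picture is of the moment at which its call begins. camera_model takes no time and is no camera call.
- job_done(): hands the job in, once; it reports no verdict.
Trained networks look in the newest picture that a camera, given by its name, has taken for a name from the list of things; names that differ only in an ending like _2 or _b are one class to them, and where a whole thing is asked for, a point or a joint stands for the part that bears it (a point fixed in the world has none). Each returns a list of dicts, best first, with "score" (0 to 1); they miss things now and then, are a little off and sometimes report something else, mostly with a low value. They report only what shows in the picture. A call takes as long as a camera call.
- outline_of(camera, name): "pixels" (420x560 bool, what is visible of it) and "box" ([left, top, right, bottom] in pixels, round what is visible of it).
The state is a dict: "clock": time; "q": joint angles; "dq": joint speeds; "joint_torque": joint torques, N m; "ee_pos": TCP position; "ee_rot": TCP orientation; "ft_force": force on the tool from outside, world axes, zero at the start; "torque": the same for the moment, N m; "opening": opening from 0.0 (shut) to 1.0 (fully open).
Only numpy, scipy, OpenCV 4.12 (cv2) and the standard library are available. Lean on these libraries where they do the work, as an engineer would, in place of code of your own. Each camera call takes 0.05 s, during which the arm holds its last target. There are 200 camera calls.

TASK

Get the bench ready for waxing: the wax tin and the cork rubbing block are in the back of the wooden rack, behind two bottles of finish. Stand both bottles on the drip tray out of the way, then press the tin down into the sprung seat until it clicks fully home and lay the cork block flat in the middle of the jute pad; once both are there, put each bottle back in the rack in the very place where it stood. Keep the bottles upright and leave the jar and the brush where they are.

Things in the scene. Friction and masses are not known exactly. Their poses are not given: they have to be found in the camera images.
- rack: Fixed wooden rack, 188 mm wide (its y), x from -90 (open front ledge) to +100 mm (back); origin on the bench. Floor 8 mm up. Two rear pockets, x 0 to 92, centred at y +45/-45 mm, 82 mm wide, walls to 54 mm above the bench, open to the ledge; tin in one, block in the other, at x about 30: grip them along rack x, no finger room at the sides. A bottle on the ledge before each (x -46, y +43/-43); lip 20 mm.
- tray: Fixed shallow sheet-metal drip tray, the side area: 180 mm (its x) by 110 mm (its y), rim 14 mm high, walls and floor 3 mm thick; room for the two bottles one behind the other along its x. Origin: on the bench under its centre, z up.
- pad: Fixed jute pad flat on the bench, 140 mm (its x) by 112 mm (its y), 4 mm thick, light brown with a coarse grid weave. Origin: underside, under its centre; z up.
- seat: Fixed green block 104 x 104 x 18 mm with a smooth round 65 mm bore, mouth chamfered 5 mm: the sprung seat for the tin. Bore floor 3 mm above the bench. Three sprung steel balls stand 4.5 mm out of its wall, 12 mm above the bench; pushing the tin past them takes about 8 to 16 N, and its weight does not do it. Home, the tin stands on the bore floor. Origin: on the bench, on the bore's axis; z up.
- tin: Loose steel wax tin, red lid, cream band, 60 mm diameter, 52 mm high, 0.16 kg. Straight sides from 12 mm up; a groove 9 mm above the underside takes the balls; foot tapers to 55 mm diameter. Origin: centre of its underside; z up. Fully home in the seat, its origin is 3 mm and its lid 55 mm above the bench.
- block: Loose cork rubbing block with a dark walnut top, 44 mm (its x) by 64 mm (its y), 38 mm high, 0.08 kg. In the rack its x runs along the rack's x. Origin: centre of its underside; z up.
- amber_bottle: Loose closed bottle, amber-brown with white cap, 64 mm diameter, 166 mm high, about 0.35 kg. Straight to 100 mm, shoulder to 126 mm, ribbed cap of 34 mm diameter from 130 to 166 mm above its underside, to grip from above. Origin: centre of its underside; z up. Starts at either end of the rack's ledge.
- blue_bottle: Loose closed bottle of the same shape, size and weight as the amber one, blue with a yellow cap. Origin: centre of its underside; z up. Starts at the other end of the ledge.
- jar: Bystander: small open green glass jar, 72 mm diameter, 75 mm high, loose. Origin: centre of its underside.
- brush: Bystander: dusting brush, dark bristles, wooden back, 235 mm long (its y, from -150 to +85), 35 mm wide, 46 mm high, lying bristles down, loose. Origin: on the bench near its middle.

How it is judged (in metres and radians):
On the way, in this order (a step that is already met when the one before it is completed fails the run):
1. both bottles stand released on the drip tray (x of amber_bottle in the frame of tray between -0.085 and 0.085 m and y of amber_bottle in the frame of tray between -0.05 and 0.05 m and z of each of amber_bottle, blue_bottle in the frame of tray below 0.008 m and angle between each of amber_bottle, blue_bottle's own z axis and vertical below 0.1 rad and linear speed of each of amber_bottle, blue_bottle below 0.03 m/s and contact force between the fingers and amber_bottle below 0.3 N and x of blue_bottle in the frame of tray between -0.085 and 0.085 m and y of blue_bottle in the frame of tray between -0.05 and 0.05 m and contact force between the fingers and blue_bottle below 0.3 N), for 0.2 s.
2. with both bottles still on the tray, the tin is clicked home in the seat and the block lies released in the middle of the pad (all of step 1 and z of tin in the frame of seat below 0.006 m and horizontal distance between tin and seat below 0.004 m and angle between tin's own z axis and vertical below 0.08 rad and contact force between the fingers and tin below 0.3 N and horizontal distance between block and pad below 0.022 m and z of block in the frame of pad below 0.008 m and angle between block's own z axis and vertical below 0.1 rad and contact force between the fingers and block below 0.3 N), for 0.2 s.
At the end, for the whole second after the job is handed in: The tin stands on the floor of the seat's bore (within 3 mm in height, 4 mm sideways, upright); the block lies flat on the pad, its centre within 22 mm of the pad's; each bottle stands upright within 15 mm of where it stood at the start; all released and at rest (z of tin in the frame of seat below 0.006 m and horizontal distance between tin and seat below 0.004 m and angle between tin's own z axis and vertical below 0.08 rad and contact force between the fingers and tin below 0.3 N and horizontal distance between block and pad below 0.022 m and z of block in the frame of pad below 0.008 m and angle between each of block, amber_bottle, blue_bottle's own z axis and vertical below 0.1 rad and contact force between the fingers and block below 0.3 N and distance of each of amber_bottle, blue_bottle from where it was at the start of the episode below 0.015 m and linear speed of each of amber_bottle, blue_bottle, tin, block below 0.02 m/s); the robot touches nothing.
It fails at once if a bottle is tipped over (angle between any of amber_bottle, blue_bottle's own z axis and vertical above 0.7 rad).
It fails at once if the jar or the brush is moved by more than 20 mm (distance of any of jar, brush from where it was at the start of the episode above 0.02 m).
It also fails if it takes over 144 s, if anything falls off the work surface, if the arm or the gripper's body presses on something with over 40 N, if the wrist force passes 120 N, or if a joint passes its speed limit or range.

## Working session

There is one attempt and no reset: what is moved stays moved. The work goes in short steps, Python scripts to look and compute and a shell command to move; the robot and the scene stay as the last step left them, time stands still between calls to the robot, and variables do not carry over. Pictures are saved under pics/ and viewed, about 12 in all and at most 16, crops included, and the job is handed in when it is done.

```bash
mkdir -p pics
cat > h.py <<'E'
from station import *
import numpy as np, cv2
def cloud(name, depth):
    m=camera_model(name); K=np.array(m["intrinsics"]); D=np.array(m["D"])
    v,u=np.mgrid[0:420,0:560]
    p=cv2.undistortPoints(np.stack([u,v],-1).reshape(-1,1,2).astype(np.float64),K,D).reshape(420,560,2)
    c=np.stack([p[...,0]*depth,-p[...,1]*depth,-depth],-1)
    w=c@np.array(m["orientation"]).T+np.array(m["position"])
    w[depth<=0]=np.nan
    return w
def save(n,img): cv2.imwrite(f"pics/{n}.png",img[...,::-1])
E
python3 - <<'E'
from h import *
np.set_printoptions(precision=4,suppress=True)
s=read_state(); print(s["clock"],s["ee_pos"],s["ee_rot"],s["ft_force"],s["opening"])
for c in("top","side"):
    im,d=capture(c); save(c+"0",im); np.savez(c+"0.npz",im=im,d=d); W=cloud(c,d)
    print(c,camera_model(c)["position"])
    for n in "rack tray pad seat tin block amber_bottle blue_bottle jar brush".split():
        for r in outline_of(c,n)[:2]:
            P=W[r["pixels"]]; P=P[~np.isnan(P[:,0])]
            if r["score"]<.3 or len(P)<5: continue
            zt=np.percentile(P[:,2],95); T=P[P[:,2]>zt-.006]
            rc=cv2.minAreaRect(P[:,:2].astype(np.float32)*1000)
            print(n,round(r["score"],2),np.array(r["box"]).round(),"med",np.median(P,0),"ztop",zt,"topmean",T.mean(0),"rect",np.round(rc[0]),np.round(rc[1]),round(rc[2],1))
E
```

```text
0.0 [ 0.2511 -0.5989  0.1751] [[ 0.9223  0.3865 -0.0004]
 [ 0.3865 -0.9223  0.0018]
 [ 0.0003 -0.0018 -1.    ]] [-0.0141 -0.5627  0.9528] 0.99916380857157
top [ 0.5017 -0.0192  1.1527]
rack 0.69 [374. 210. 471. 302.] med [ 0.5127 -0.3242  0.0125] ztop 0.056219062176008305 topmean [ 0.5361 -0.3363  0.0568] rect [ 485. -333.] [211. 200.] 82.9
tray 0.72 [117. 212. 171. 295.] med [0.494  0.3111 0.004 ] ztop 0.014066614414277145 topmean [0.4957 0.3117 0.013 ] rect [494. 312.] [120. 184.] 87.8
pad 0.92 [209. 190. 261. 254.] med [0.5696 0.0952 0.0047] ztop 0.008233330545982765 topmean [0.5698 0.0957 0.0052] rect [570.  97.] [110. 140.] 89.2
pad 0.52 [110. 118. 204. 176.] med [0.7313 0.2855 0.0448] ztop 0.04884559824414666 topmean [0.7367 0.2803 0.046 ] rect [747. 275.] [ 51. 246.] 23.6
seat 0.64 [298. 201. 348. 252.] med [ 0.5586 -0.1019  0.0171] ztop 0.021654729324052678 topmean [ 0.5581 -0.1013  0.0189] rect [ 558. -102.] [111. 104.] 89.0
seat 0.31 [385. 267. 425. 295.] med [ 0.4375 -0.2607  0.1237] ztop 0.17612670187237423 topmean [ 0.4341 -0.2738  0.1746] rect [ 434. -270.] [57. 63.] 84
[... 1816 characters left out ...]
47376 topmean [ 0.5094 -0.3644  0.0462] rect [ 504. -338.] [ 34. 168.] 16.6
blue_bottle 0.76 [396. 104. 416. 172.] med [ 0.4143 -0.3396  0.1149] ztop 0.1740701942686551 topmean [ 0.4295 -0.3506  0.1731] rect [ 466. -512.] [ 50. 480.] 15.1
jar 0.86 [272. 129. 298. 162.] med [ 0.7177 -0.2541  0.0515] ztop 0.07353372365456004 topmean [ 0.7217 -0.2702  0.0717] rect [ 724. -274.] [64. 79.] 25.7
brush 0.77 [127. 226. 170. 325.] med [0.7182 0.3154 0.045 ] ztop 0.04841108222497542 topmean [0.7324 0.2937 0.0461] rect [753. 275.] [ 54. 237.] 25.0
brush 0.47 [327. 128. 424. 198.] med [ 0.5167 -0.2584  0.0217] ztop 0.05349531095283336 topmean [ 0.5476 -0.3109  0.052 ] rect [ 506. -322.] [196. 238.] 83.0
```

```bash
python3 -c "
import cv2,numpy as np
a=cv2.imread('pics/top0.png');b=cv2.imread('pics/side0.png')
cv2.imwrite('pics/both0.png',cv2.resize(np.vstack([a,b]),(800,1200))[:600]);cv2.imwrite('pics/side0b.png',cv2.resize(b,(800,600)))"
```

```text
(no output)
```

View pics/both0.png

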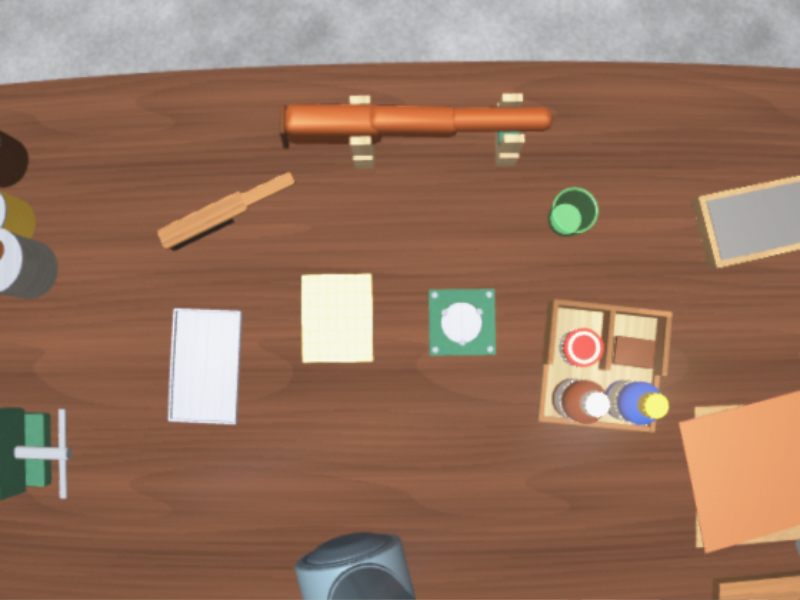

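View pics/side0b.png

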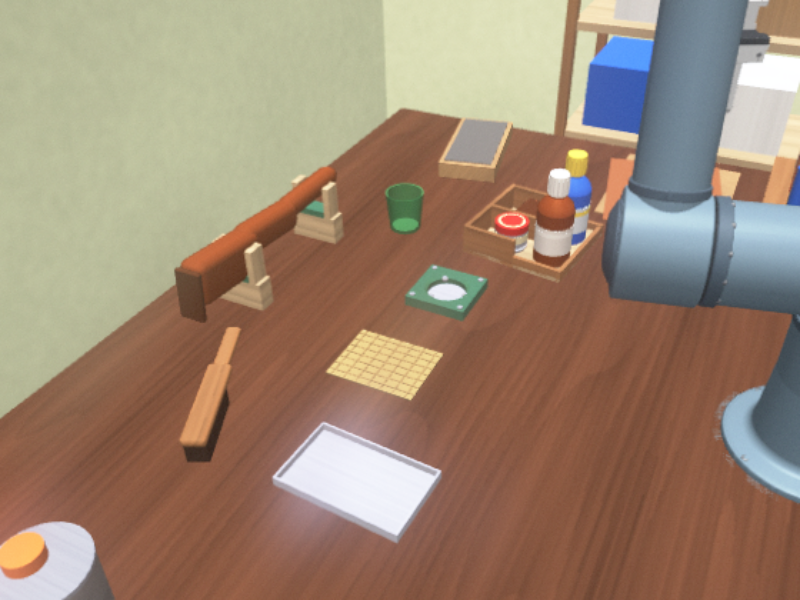

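Amber is the left bottle in the rack in front of the tin, and blue is the right one in front of the block. The tray is on the left, with the pad and seat between. The side view agrees. Next I refine the poses.

```bash
cat > fit.py <<'E'
from h import *
from scipy.optimize import least_squares
np.set_printoptions(precision=4,suppress=True)
def circ(P,z0,z1,c,rad=.06):
    m=(P[...,2]>z0)&(P[...,2]<z1)&(np.hypot(P[...,0]-c[0],P[...,1]-c[1])<rad)
    Q=P[m]; (cx,cy),r=cv2.minEnclosingCircle(Q[:,:2].astype(np.float32)*1000)
    return Q.mean(0),[round(cx,1),round(cy,1),round(r,1)],len(Q)
def rect(P,z0,z1,c,rad):
    m=(P[...,2]>z0)&(P[...,2]<z1)&(np.hypot(P[...,0]-c[0],P[...,1]-c[1])<rad)
    Q=P[m]; return Q.mean(0),cv2.minAreaRect(Q[:,:2].astype(np.float32)*1000),len(Q)
E
python3 - <<'E'
from fit import *
for c in("top","side"):
    f=np.load(c+"0.npz"); P=cloud(c,f["d"])
    print(c)
    print("amber",circ(P,.165,.185,(.434,-.274),.035))
    print("blue",circ(P,.165,.185,(.43,-.36),.035))
    print("tin",circ(P,.056,.068,(.513,-.286),.045))
    print("block",rect(P,.040,.05,(.504,-.368),.045))
    print("rackwall",rect(P,.049,.058,(.53,-.33),.13))
    print("pad",rect(P,.002,.009,(.57,.097),.095))
    print("seat",rect(P,.014,.024,(.558,-.101),.085))
    print("bore",circ(P,-.003,.008,(.558,-.101),.033))
    print("tray",rect(P,.009,.018,(.495,.312),.12))
E
```

```text
top
amber (array([ 0.4344, -0.2733,  0.1742]), [434.3, -273.7, 18.5], 255)
blue (array([ 0.4299, -0.3554,  0.1744]), [429.2, -356.5, 17.9], 239)
tin (array([ 0.5134, -0.2853,  0.0612]), [511.7, -292.7, 38.2], 606)
block (array([ 0.5046, -0.3686,  0.0464]), ((503.5367431640625, -374.94781494140625), (76.10944366455078, 44.78248596191406), 81.71812438964844), 521)
rackwall (array([ 0.5326, -0.3332,  0.0538]), ((492.2339782714844, -325.80023193359375), (189.52392578125, 172.0176239013672), 82.76902770996094), 977)
pad (array([0.5688, 0.0968, 0.0047]), ((570.165771484375, 96.55329895019531), (187.7076416015625, 185.37158203125), 65.12736511230469), 3126)
seat (array([ 0.5579, -0.1017,  0.0185]), ((558.3212280273438, -102.80387878417969), (104.07301330566406, 104.09085083007812), 88.9366226196289), 1462)
bore (array([ 0.5586, -0.1025,  0.0037]), [558.8, -102.6, 32.2], 590)
tray (array([0.4949, 0.3114, 0.0133]), ((494.6531677246094, 309.3756408691406), (112.27605438232422, 181.26705932617188), 87.6251220703125), 446)
side
amber (array([ 0.4335, -0.2667,  0.171 ]), [434.6, -269.5, 20.0], 11
[... 259 characters left out ...]
77539), 4.727740287780762), 137)
rackwall (array([ 0.5287, -0.3025,  0.0529]), ((493.8048095703125, -319.51055908203125), (192.5734100341797, 177.3072052001953), 80.9272689819336), 539)
pad (array([0.5674, 0.102 , 0.0042]), ((570.6146850585938, 97.55207061767578), (182.2542724609375, 182.13143920898438), 28.275617599487305), 2257)
seat (array([ 0.5573, -0.0967,  0.0174]), ((558.1256103515625, -100.57035827636719), (111.57263946533203, 105.9126968383789), 89.53179168701172), 814)
bore (array([ 0.5616, -0.1088,  0.0032]), [559.3, -105.1, 31.2], 243)
tray (array([0.4949, 0.3162, 0.0133]), ((496.2943115234375, 312.1348876953125), (115.45631408691406, 183.62681579589844), 87.15036010742188), 914)
```

```bash
cat > go.py <<'E'
import sys
from fit import *
s=read_state(); R=np.array(s["ee_rot"]); p=np.array(s["ee_pos"])
print("t",round(s["clock"],2),"p",p,"yang",np.degrees(np.arctan2(R[1,1],R[0,1])).round(2),"op",round(s["opening"]*94,1),"F",s["ft_force"])
for a in sys.argv[1:]:
    t=np.array([float(v) for v in a.split(",")]); print(a,"units",(R.T@(t-p)/.6).round(4)); p=t
E
python3 -m inch '0 0 0 -0.01 -0.2; 0 0 0 -0.03 -0.4; 0 0 0 -0.05 -0.6;0 0 0 -0.06 -0.72; 0 0 0 -0.06 -0.72'
python3 -m inch '0 0 0 0 -0.2; 0 0 0 0 -0.4; 0 0 0 0 -0.6;0 0 0 0 -0.72; 0 0 0 0 -0.72'
python3 -m inch '0 0 0 0 -0.2; 0 0 0 0 -0.4; 0 0 0 0 -0.6;0 0 0 0 -0.7; 0 0 0 0 -0.7'
python3 go.py .434,-.2735,.205 .434,-.2735,.148
```

```text
clock: 1.52
ee_pos: [0.2515, -0.6006, 0.2143]
ee_rot: [[0.726, 0.687, 0.001], [0.687, -0.726, -0.003], [-0.002, 0.003, -1.0]]
ft_force: [0.6, -0.6, 0.4]
opening: 1.0
clock: 1.93
ee_pos: [0.2511, -0.5992, 0.2114]
ee_rot: [[0.439, 0.898, -0.0], [0.898, -0.439, 0.001], [0.001, -0.001, -1.0]]
ft_force: [-0.9, -0.6, -0.1]
opening: 0.999
clock: 2.35
ee_pos: [0.2512, -0.5993, 0.2116]
ee_rot: [[0.106, 0.994, -0.0], [0.994, -0.106, 0.001], [0.001, -0.0, -1.0]]
ft_force: [1.1, 0.3, -0.2]
opening: 0.999
t 2.35 p [ 0.2512 -0.5993  0.2116] yang -6.07 op 94.0 F [ 1.1086  0.343  -0.1952]
.434,-.2735,.205 units [0.5721 0.2456 0.0114]
.434,-.2735,.148 units [-0.0001  0.      0.095 ]
```

```bash
python3 -m inch '0 0.05 0.02 0 0; 0 0.11 0.047 0 0; 0 0.17 0.073 0 0; 0 0.23 0.098 0 0; 0 0.286 0.123 0 0' >/dev/null
python3 -m inch '0 0.06 0.026 0 0; 0 0.12 0.052 0 0; 0 0.18 0.077 0 0; 0 0.24 0.103 0.005 0; 0.2 0.286 0.123 0.011 0' >/dev/null
python3 -m inch '0.3 0 0 0.01 0; 0.3 0 0 0.03 0; 0.3 0 0 0.06 0;0.3 0 0 0.085 0; 0.3 0 0 0.095 0' 
python3 go.py .434,-.2735,.148
```

```text
clock: 3.6
ee_pos: [0.4317, -0.2734, 0.1453]
ee_rot: [[0.107, 0.994, -0.004], [0.994, -0.107, 0.003], [0.003, -0.004, -1.0]]
ft_force: [-1.3, -0.7, -0.5]
opening: 0.701
t 3.6 p [ 0.4317 -0.2734  0.1453] yang -6.16 op 65.9 F [-1.3316 -0.736  -0.5433]
.434,-.2735,.148 units [ 0.0002  0.0038 -0.0046]
```

```bash
python3 -m inch '0.3 0 0 0 0; 0.3 0 0.001 -0.002 0; 1 0 0.001 -0.002 0;1 0 0.001 -0.002 0; 1 0 0.001 -0.002 0' 
python3 -m inch '1 0 0 0 0; 1 0 0 0 0; 1 0 0 0 0;1 0 0 0 0;1 0 0 0 0' ; python3 go.py
```

```text
clock: 4.02
ee_pos: [0.4347, -0.2742, 0.1508]
ee_rot: [[0.104, 0.995, 0.001], [0.995, -0.104, -0.001], [-0.001, 0.001, -1.0]]
ft_force: [0.5, -0.4, -0.1]
opening: 0.522
clock: 4.43
ee_pos: [0.4342, -0.2735, 0.1497]
ee_rot: [[0.104, 0.995, -0.0], [0.995, -0.104, 0.0], [0.0, -0.0, -1.0]]
ft_force: [-0.0, -0.2, 0.5]
opening: 0.169
t 4.43 p [ 0.4342 -0.2735  0.1497] yang -5.96 op 15.9 F [-0.0404 -0.1521  0.5421]
```

```bash
python3 -m inch '1 0 0 0 0; 1 0 0 0 0; 1 0 0 0 0;1 0 0 0 0;1 0 0 0 0'
python3 - <<'E'
from h import *
im,d=capture("side"); save("s1",cv2.resize(im[60:240,300:480],(720,720))[:600])
E
```

```text
clock: 4.85
ee_pos: [0.4342, -0.2735, 0.1497]
ee_rot: [[0.104, 0.995, -0.0], [0.995, -0.104, 0.0], [0.0, -0.0, -1.0]]
ft_force: [0.1, -0.0, -0.2]
opening: 0.007
```

View pics/s1.png

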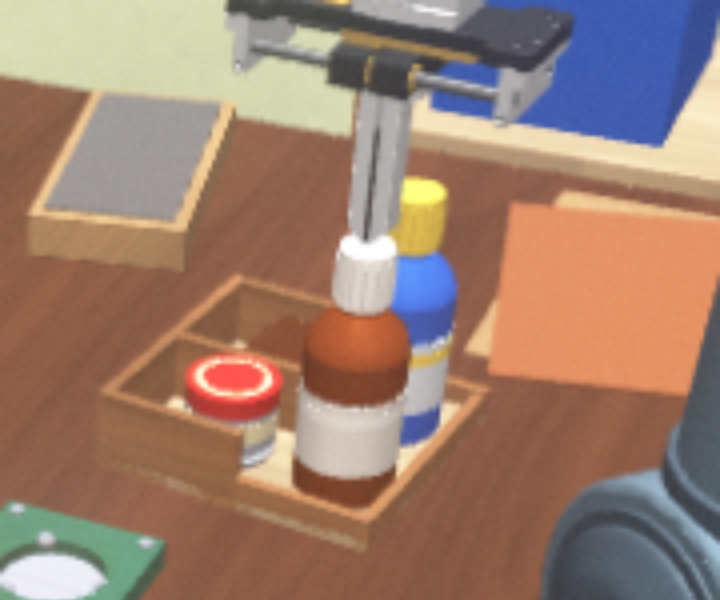

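Run:
```python
from fit import *
im,d=capture("top"); P=cloud("top",d); im2,d2=capture("side"); P2=cloud("side",d2)
save("t1",np.hstack([cv2.resize(im[190:310,360:480],(480,480))]))
for Q,I in((P,im),(P2,im2)):
    I=I.astype(int); near=(np.hypot(Q[...,0]-.434,Q[...,1]+.27)<.05)&(Q[...,2]>.13)
    white=near&(I.min(-1)>150)&(I.max(-1)-I.min(-1)<40)&(Q[...,2]<.18)
    print("white",white.sum(),Q[white].mean(0) if white.any() else "",Q[white].min(0),Q[white].max(0))
    h=near&(Q[...,2]>.185)&(Q[...,2]<.23); print("finger",h.sum(),Q[h].mean(0) if h.any() else "")
    print("blue",circ(Q,.165,.185,(.43,-.356),.03))
```

```text
white 97 [ 0.4362 -0.2624  0.1696] [ 0.42   -0.2703  0.1476] [ 0.451  -0.2571  0.1784]
finger 12 [ 0.4345 -0.2645  0.1935]
blue (array([nan, nan, nan]), [0.0, 0.0, 0.0], 0)
white 254 [ 0.4324 -0.2617  0.1598] [ 0.416  -0.2854  0.1372] [ 0.4532 -0.2512  0.1799]
finger 230 [ 0.4321 -0.2647  0.208 ]
blue (array([ 0.4264, -0.3502,  0.1723]), [432.2, -353.5, 19.3], 90)fit.py:7: RuntimeWarning: Mean of empty slice.
  return Q.mean(0),[round(cx,1),round(cy,1),round(r,1)],len(Q)
  ret = um.true_divide(
```

View pics/t1.png

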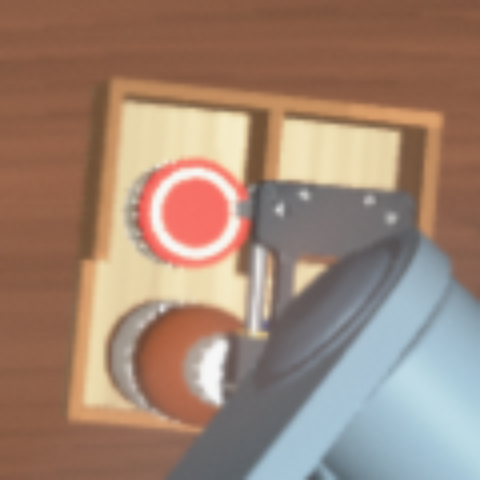

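Run:
```python
from fit import *
f=np.load("side0.npz")
a=cloud("side",f["d"]); im,d=capture("side"); b=cloud("side",d)
# column through cap/fingers: side pixel col ~ 300+ 368/4=392
for c in (388,392,396):
  for v in range(84,140,4): print(c,v,a[v,c],b[v,c],im[v,c])
```

```text
388 84 [ 0.7664 -1.3891 -0.2274] [ 0.7633 -1.3782 -0.2226] [195 183 147]
388 88 [ 0.7658 -1.3936 -0.248 ] [ 0.7623 -1.3813 -0.2425] [173 143 111]
388 92 [ 0.757  -1.3691 -0.2557] [ 0.763  -1.3904 -0.2654] [168 131  97]
388 96 [ 0.591  -0.7794 -0.0013] [ 0.5889 -0.7721  0.0021] [145 114  99]
388 100 [ 0.5814 -0.7498 -0.0013] [ 0.447  -0.2658  0.2271] [172 155 148]
388 104 [ 0.5722 -0.7218 -0.0017] [ 0.4454 -0.2635  0.2185] [179 172 169]
388 108 [ 0.5643 -0.698  -0.0037] [ 0.4451 -0.2659  0.2076] [176 170 169]
388 112 [ 0.5543 -0.6667 -0.0018] [ 0.443  -0.2617  0.1998] [180 174 172]
388 116 [ 0.5458 -0.6405 -0.002 ] [ 0.4435 -0.2674  0.187 ] [182 175 174]
388 120 [ 0.4444 -0.2742  0.1734] [ 0.444  -0.2727  0.1742] [255 255 255]
388 124 [ 0.4378 -0.2536  0.174 ] [ 0.4379 -0.254   0.1738] [249 246 244]
388 128 [ 0.4374 -0.2558  0.1627] [ 0.4368 -0.2535  0.1639] [210 198 189]
388 132 [ 0.436  -0.2546  0.1531] [ 0.4359 -0.2541  0.1534] [217 207 197]
388 136 [ 0.4351 -0.2549  0.1427] [ 0.4337 -0.2496  0.1456] [223 213 205]
392 84 [ 0.749  -1.3918 -0.2255] [ 0.4408 -0.2625  0.268 ] [173 169 
[... 1289 characters left out ...]
263 -0.2569  0.2346] [180 176 175]
396 104 [ 0.5483 -0.7295 -0.0004] [ 0.4258 -0.2589  0.2242] [181 177 175]
396 108 [ 0.5406 -0.7057 -0.0025] [ 0.4251 -0.2603  0.2139] [179 174 172]
396 112 [ 0.4467 -0.348   0.1608] [ 0.4247 -0.2627  0.203 ] [179 175 173]
396 116 [ 0.4449 -0.3456  0.1514] [ 0.4232 -0.2613  0.1938] [181 177 177]
396 120 [ 0.428  -0.2842  0.1722] [ 0.4286 -0.2863  0.1711] [255 255 255]
396 124 [ 0.4221 -0.2653  0.1719] [ 0.4209 -0.2607  0.1743] [251 250 249]
396 128 [ 0.4202 -0.262   0.1634] [ 0.4206 -0.2635  0.1627] [209 199 189]
396 132 [ 0.4184 -0.2594  0.1547] [ 0.4192 -0.2623  0.1531] [204 194 185]
396 136 [ 0.4191 -0.2664  0.1406] [ 0.4189 -0.2656  0.141 ] [191 174 162]
```

The fingers closed fully and the side depth shows their tips above the cap (z≈0.18), though the reported TCP z is 0.15. I'll open and measure the tips again.

```bash
python3 -m inch '0.3 0 0 0 0; 0.3 0 0 0 0; 0.3 0 0 0 0;0.3 0 0 0 0;0.3 0 0 0 0';python3 -m inch '0.3 0 0 0 0; 0.3 0 0 0 0; 0.3 0 0 0 0;0.3 0 0 0 0;0.3 0 0 0 0'|tail -1
python3 - <<'E'
from fit import *
s=read_state(); print(s["q"],s["ee_pos"])
im,d=capture("side"); b=cloud("side",d)
save("s2",cv2.resize(im[60:210,300:500],(800,600)))
m=(b[...,1]>-.29)&(b[...,1]<-.24)&(b[...,2]>.12)&(b[...,0]>.36)&(b[...,0]<.51)
for x in np.arange(.37,.50,.006):
    k=m&(abs(b[...,0]-x)<.003)
    if k.any(): print(round(x,3),k.sum(),b[k][:,2].min().round(4),b[k][:,2].max().round(4),b[k][:,1].mean().round(4))
E
```

```text
clock: 5.47
ee_pos: [0.4343, -0.2736, 0.1498]
ee_rot: [[0.104, 0.995, 0.0], [0.995, -0.104, -0.0], [-0.0, 0.0, -1.0]]
ft_force: [-1.1, -0.8, -0.2]
opening: 0.321
opening: 0.671
[-44.8819  -3.0172 110.4567   0.0016  72.5615 -38.9242] [ 0.4342 -0.2735  0.1498]
0.37 29 0.2851 0.3199 -0.2607
0.376 44 0.2805 0.3202 -0.2641
0.382 75 0.2721 0.3206 -0.2559
0.388 109 0.1883 0.3633 -0.2661
0.394 329 0.1832 0.4183 -0.2618
0.4 309 0.1787 0.4228 -0.2596
0.406 202 0.1207 0.4223 -0.2527
0.412 186 0.12 0.423 -0.2498
0.418 226 0.1202 0.423 -0.2525
0.424 196 0.1214 0.4226 -0.252
0.43 183 0.1201 0.4225 -0.2519
0.436 154 0.1201 0.4218 -0.2527
0.442 164 0.1207 0.4129 -0.2523
0.448 159 0.1206 0.4187 -0.2522
0.454 125 0.1202 0.416 -0.2502
0.46 79 0.1208 0.4137 -0.2515
0.466 233 0.18 0.4112 -0.2687
0.472 166 0.1799 0.4003 -0.2611
0.478 100 0.1888 0.4189 -0.2596
0.484 56 0.2801 0.4279 -0.2508
0.49 57 0.2814 0.4334 -0.256
0.496 45 0.2886 0.4397 -0.2602
```

View pics/s2.png

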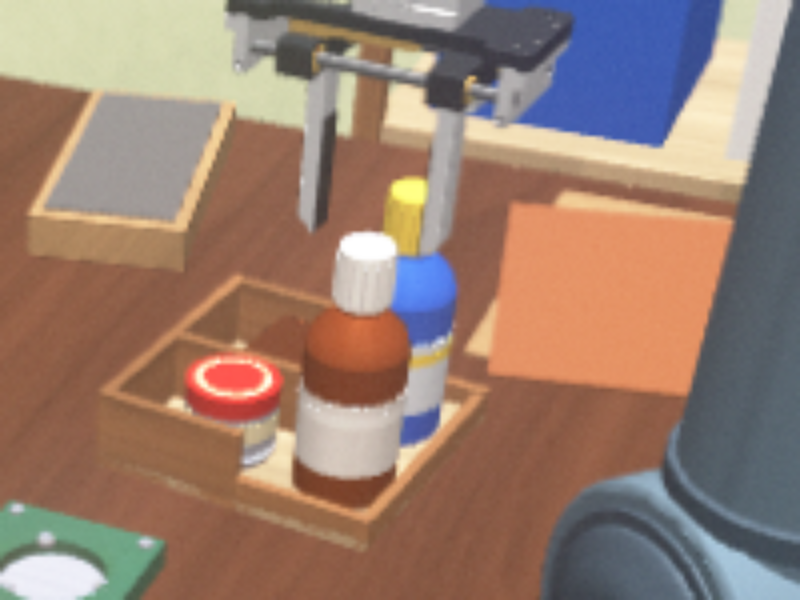

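The tips are at z≈0.179, so the true TCP is about 37 mm higher than reported; x and y agree. I'll treat this as a z offset and descend 36 mm more.

```bash
python3 -m inch '0.3 0 0 0.01 0; 0.3 0 0 0.03 0; 0.3 0 0 0.05 0;0.3 0 0 0.06 0; 0.3 0 0 0.06 0'
python3 - <<'E'
from fit import *
im,d=capture("side"); b=cloud("side",d)
m=(b[...,1]>-.29)&(b[...,1]<-.24)&(b[...,2]>.12)
for x in (.391,.394,.397,.400,.469,.472,.475):
    k=m&(abs(b[...,0]-x)<.0015); print(x,np.sort(b[k][:,2])[:4])
E
python3 -m inch '1 0 0 0 0; 1 0 0 0 0; 1 0 0 0 0;1 0 0 0 0;1 0 0 0 0'|tail -2
python3 -m inch '1 0 0 0 0; 1 0 0 0 0; 1 0 0 0 0;1 0 0 0 0;1 0 0 0 0'|tail -2
python3 go.py
```

```text
clock: 6.35
ee_pos: [0.4328, -0.2722, 0.1109]
ee_rot: [[0.104, 0.995, -0.004], [0.995, -0.104, 0.004], [0.003, -0.004, -1.0]]
ft_force: [-0.2, -0.1, 0.1]
opening: 0.7
0.391 [0.1469 0.1499 0.1505 0.1523]
0.394 [0.1417 0.1458 0.1492 0.1503]
0.397 [0.1405 0.1449 0.1475 0.1497]
0.4 [0.1407 0.1411 0.1486 0.1519]
0.469 [0.1405 0.1436 0.1465 0.1493]
0.472 [0.1421 0.146  0.1461 0.1512]
0.475 [0.1441 0.1471 0.1481 0.1488]
ft_force: [0.6, -0.5, -0.3]
opening: 0.382
ft_force: [0.8, 0.2, 1.6]
opening: 0.351
t 7.23 p [ 0.4345 -0.2737  0.1141] yang -5.96 op 33.0 F [0.8395 0.1979 1.6454]
```

```bash
python3 -m inch '1 0 0 -0.015 0; 1 0 0 -0.045 0; 1 0 0 -0.08 0;1 0 0 -0.107 0; 1 0 0 -0.117 0'|tail -2;python3 go.py .539,.309,.184 .539,.309,.111
```

```text
ft_force: [0.2, -0.1, -2.4]
opening: 0.35
t 7.65 p [ 0.4347 -0.2742  0.1865] yang -5.95 op 32.9 F [ 0.1624 -0.1111 -2.4014]
.539,.309,.184 units [0.9848 0.0721 0.0023]
.539,.309,.111 units [ 0.0002 -0.0002  0.1217]
```

```bash
python3 -m inch '1 0.03 0.002 0 0; 1 0.08 0.006 0 0; 1 0.13 0.01 0 0;1 0.19 0.015 0 0; 1 0.25 0.02 0 0'|tail -1
python3 -m inch '1 0.06 0.004 0 0; 1 0.12 0.008 0 0; 1 0.18 0.012 0 0;1 0.24 0.016 0 0; 1 0.30 0.02 0 0'|tail -1
python3 -m inch '1 0.06 0.004 0 0; 1 0.12 0.008 0 0; 1 0.18 0.012 0 0;1 0.24 0.016 0 0; 1 0.30 0.02 0 0'|tail -1
python3 -m inch '1 0.05 0.004 0 0; 1 0.09 0.008 0 0; 1 0.12 0.01 0 0;1 0.13 0.012 0 0; 1 0.135 0.012 0.002 0'
python3 go.py .539,.309,.111
```

```text
opening: 0.349
opening: 0.347
opening: 0.346
clock: 9.32
ee_pos: [0.538, 0.3102, 0.1818]
ee_rot: [[0.103, 0.995, -0.002], [0.995, -0.103, -0.001], [-0.001, -0.002, -1.0]]
ft_force: [0.2, -0.6, -3.2]
opening: 0.356
t 9.32 p [0.538  0.3102 0.1818] yang -5.89 op 33.4 F [ 0.2317 -0.6316 -3.2265]
.539,.309,.111 units [-0.0016  0.002   0.118 ]
```

```bash
python3 -m inch '1 0 0 0.01 0; 1 0 0 0.03 0; 1 0 0 0.06 0;1 0 0 0.08 0; 1 0 0 0.095 0'|tail -2
python3 -m inch '1 0 0 0 0; 1 0 0 0.008 0; 1 0 0 0.016 0;1 0 0 0.02 0; 1 0 0 0.02 0'|tail -2; python3 go.py
python3 - <<'E'
from fit import *
im,d=capture("side"); b=cloud("side",d)
for r in outline_of("side","amber_bottle")[:1]:
    Q=b[r["pixels"]]; Q=Q[Q[:,1]>.25]; print(r["score"],r["box"],Q[:,2].min(),np.sort(Q[:,2])[-5:],np.median(Q,0))
E
```

```text
ft_force: [-0.3, 0.9, -2.3]
opening: 0.348
ft_force: [-0.6, 0.1, -3.1]
opening: 0.349
t 10.15 p [0.5385 0.3097 0.1135] yang -5.96 op 32.8 F [-0.6426  0.1269 -3.1058]
0.62 [205.5, 250.0, 247.4, 336.7] -0.0006338113285799807 [0.1761 0.1764 0.1768 0.1885 0.191 ] [0.5257 0.3289 0.0964]
```

```bash
python3 -m inch '1 0 0 0.002 0; 1 0 0 0.004 0; 1 0 0 0.006 0;1 0 0 0.006 0; 1 0 0 0.006 0'|tail -4; python3 go.py
```

```text
ee_pos: [0.5385, 0.3097, 0.1101]
ee_rot: [[0.104, 0.995, -0.0], [0.995, -0.104, -0.0], [-0.0, -0.0, -1.0]]
ft_force: [-0.3, -0.1, -2.1]
opening: 0.348
t 10.67 p [0.5385 0.3097 0.1101] yang -5.96 op 32.7 F [-0.2681 -0.0703 -2.1023]
```

```bash
python3 -m inch '1 0 0 0.001 0; 1 0 0 0.002 0; 1 0 0 0.002 0;0.35 0 0 0.002 0; 0.35 0 0 0.002 0'|tail -2
python3 -m inch '0.35 0 0 0 0; 0.35 0 0 0 0; 0.35 0 0 0 0;0.35 0 0 0 0; 0.35 0 0 -0.005 0'|tail -1
python3 -m inch '0.35 0 0 -0.02 0; 0.35 0 0 -0.05 0; 0.35 0 0 -0.08 0;0.35 0 0 -0.11 0; 0.35 0 0 -0.12 0'|tail -1
python3 go.py .4298,-.356,.184 .4298,-.356,.114
python3 - <<'E'
from fit import *
im,d=capture("top"); b=cloud("top",d)
print(circ(b,.16,.178,(.54,.31),.03)); print("blue",circ(b,.165,.185,(.43,-.356),.03))
E
```

```text
ft_force: [-0.2, -0.5, 0.2]
opening: 0.455
opening: 0.649
opening: 0.65
t 11.92 p [0.5404 0.3105 0.1885] yang -5.95 op 61.1 F [ 0.0775  0.7837 -0.2579]
.4298,-.356,.184 units [-1.124  -0.0682  0.0041]
.4298,-.356,.114 units [-0.0003 -0.0007  0.1167]
(array([0.5374, 0.3071, 0.1687]), [537.3, 308.0, 19.1], 251)
blue (array([ 0.43  , -0.3554,  0.1739]), [429.5, -356.7, 17.7], 239)
```

```bash
for i in 1; do python3 -m inch '0.35 -0.05 -0.003 0 0; 0.35 -0.11 -0.006 0 0; 0.35 -0.17 -0.009 0 0;0.35 -0.23 -0.014 0 0; 0.35 -0.29 -0.018 0 0'|tail -1
python3 -m inch '0.35 -0.06 -0.004 0 0; 0.35 -0.12 -0.008 0 0; 0.35 -0.18 -0.011 0 0;0.35 -0.24 -0.015 0 0; 0.35 -0.30 -0.018 0 0'|tail -1
python3 -m inch '0.35 -0.06 -0.004 0 0; 0.35 -0.12 -0.008 0 0; 0.35 -0.18 -0.011 0 0;0.35 -0.24 -0.015 0 0; 0.35 -0.30 -0.018 0 0'|tail -1
python3 -m inch '0.35 -0.06 -0.004 0 0; 0.35 -0.12 -0.008 0 0; 0.35 -0.18 -0.011 0 0;0.35 -0.22 -0.014 0 0; 0.35 -0.234 -0.014 0 0'|tail -1
python3 -m inch '0.35 0 0 0.004 0;0.35 0 0 0.004 0;0.35 0 0 0.004 0;0.35 0 0 0.004 0;0.35 0 0 0.004 0'|tail -1;done
python3 go.py .4298,-.356,.114
```

```text
opening: 0.653
opening: 0.65
opening: 0.65
opening: 0.65
opening: 0.652
t 14.05 p [ 0.4284 -0.3555  0.1817] yang -5.86 op 61.3 F [-0.2335 -0.7571 -0.2968]
.4298,-.356,.114 units [-0.0005  0.0024  0.1128]
```

```bash
python3 -m inch '0.35 0 0.002 0.01 0;0.35 0 0.002 0.04 0;0.35 0 0.002 0.08 0;0.35 0 0.002 0.105 0;0.35 0 0.002 0.113 0'|tail -2
python3 -m inch '0.35 0 0 0 0; 1 0 0 0 0; 1 0 0 0 0;1 0 0 0 0;1 0 0 0 0'|tail -2;python3 go.py
python3 -m inch '1 0 0 0 0; 1 0 0 0 0; 1 0 0 0 0;1 0 0 0 0;1 0 0 0 0'|tail -2;python3 go.py
python3 -m inch '1 0 0 -0.015 0; 1 0 0 -0.045 0; 1 0 0 -0.08 0;1 0 0 -0.107 0; 1 0 0 -0.117 0'|tail -2;python3 go.py .451,.313,.184 .451,.313,.111
```

```text
ft_force: [0.9, 0.7, 0.3]
opening: 0.647
ft_force: [0.1, 0.6, -0.2]
opening: 0.401
t 14.88 p [ 0.4297 -0.3575  0.1149] yang -5.96 op 37.7 F [ 0.0904  0.5645 -0.247 ]
ft_force: [2.6, 0.3, 4.1]
opening: 0.351
t 15.3 p [ 0.4298 -0.3574  0.1147] yang -5.96 op 33.0 F [2.6056 0.2603 4.0708]
ft_force: [-0.1, 0.7, -2.6]
opening: 0.345
t 15.72 p [ 0.4292 -0.3572  0.1856] yang -5.96 op 32.4 F [-0.1379  0.6729 -2.6028]
.451,.313,.184 units [ 1.1147 -0.0797  0.0014]
.451,.313,.111 units [ 0.0001 -0.0001  0.1217]
```

```bash
python3 -m inch '1 0.03 -0.002 0 0; 1 0.08 -0.006 0 0; 1 0.14 -0.01 0 0;1 0.2 -0.015 0 0; 1 0.26 -0.019 0 0'|tail -1
python3 -m inch '1 0.06 -0.004 0 0; 1 0.12 -0.008 0 0; 1 0.18 -0.012 0 0;1 0.24 -0.017 0 0; 1 0.30 -0.021 0 0'|tail -1
python3 -m inch '1 0.06 -0.004 0 0; 1 0.12 -0.008 0 0; 1 0.18 -0.012 0 0;1 0.24 -0.017 0 0; 1 0.30 -0.021 0 0'|tail -1
python3 -m inch '1 0.06 -0.004 0 0; 1 0.12 -0.008 0 0; 1 0.18 -0.014 0 0;1 0.23 -0.017 0 0; 1 0.255 -0.019 0.002 0'|tail -1
python3 -m inch '1 0 0 0.01 0; 1 0 0 0.03 0; 1 0 0 0.06 0;1 0 0 0.08 0; 1 0 0 0.1 0'|tail -2
python3 -m inch '1 0 0 0 0; 1 0 0 0 0; 1 0 0 0 0;1 0 0 0 0; 1 0 0 0 0'|tail -2
python3 go.py .451,.313,.111
```

```text
opening: 0.35
opening: 0.352
opening: 0.351
opening: 0.348
ft_force: [-0.8, -0.6, -3.4]
opening: 0.349
ft_force: [-0.1, -0.6, -3.7]
opening: 0.35
t 18.22 p [0.4516 0.3137 0.1238] yang -5.96 op 32.9 F [-0.1298 -0.5721 -3.7043]
.451,.313,.111 units [-0.0013 -0.0009  0.0214]
```

```bash
python3 -m inch '1 0 0 0.006 0; 1 0 0 0.012 0; 1 0 0 0.018 0;1 0 0 0.022 0; 1 0 0 0.0235 0'|tail -2
python3 -m inch '1 0 0 0 0; 0.35 0 0 0 0; 0.35 0 0 0 0;0.35 0 0 0 0; 0.35 0 0 0 0'|tail -2
python3 -m inch '0.35 0 0 0 0; 0.35 0 0 0 0; 0.35 0 0 0 0;0.35 0 0 -0.005 0; 0.35 0 0 -0.02 0'|tail -1
python3 -m inch '0.2 0 0 -0.02 0; 0.2 0 0 -0.05 0; 0.2 0 0 -0.08 0;0.2 0 0 -0.1 0; 0.2 0 0 -0.1 0'|tail -1
python3 go.py .513,-.2855,.184 .513,-.2855,.004
python3 - <<'E'
from fit import *
im,d=capture("top"); b=cloud("top",d); save("t2",cv2.resize(im,(800,600)))
print(circ(b,.16,.178,(.54,.31),.03)); print("blue",circ(b,.16,.178,(.45,.313),.03))
print("tin",circ(b,.058,.066,(.513,-.2855),.045)); print("block",rect(b,.042,.05,(.505,-.3686),.04))
E
```

```text
ft_force: [-2.1, -1.8, 7.4]
opening: 0.35
ft_force: [-0.2, -0.5, -0.1]
opening: 0.597
opening: 0.648
opening: 0.798
t 19.88 p [0.453  0.3145 0.1851] yang -5.95 op 75.0 F [-0.1456  0.6263  0.6802]
.513,-.2855,.184 units [-0.9842  0.2031 -0.0004]
.513,-.2855,.004 units [-0.0011 -0.0019  0.3   ]
(array([0.5375, 0.3068, 0.1686]), [537.4, 308.6, 18.6], 253)
blue (array([0.4499, 0.3113, 0.169 ]), [449.0, 312.7, 18.5], 247)
tin (array([ 0.5135, -0.2848,  0.0615]), [513.0, -292.4, 37.8], 549)
block (array([ 0.5048, -0.368 ,  0.0464]), ((504.3582763671875, -366.4395751953125), (68.26428985595703, 44.529293060302734), 80.85713195800781), 507)
```

View pics/t2.png

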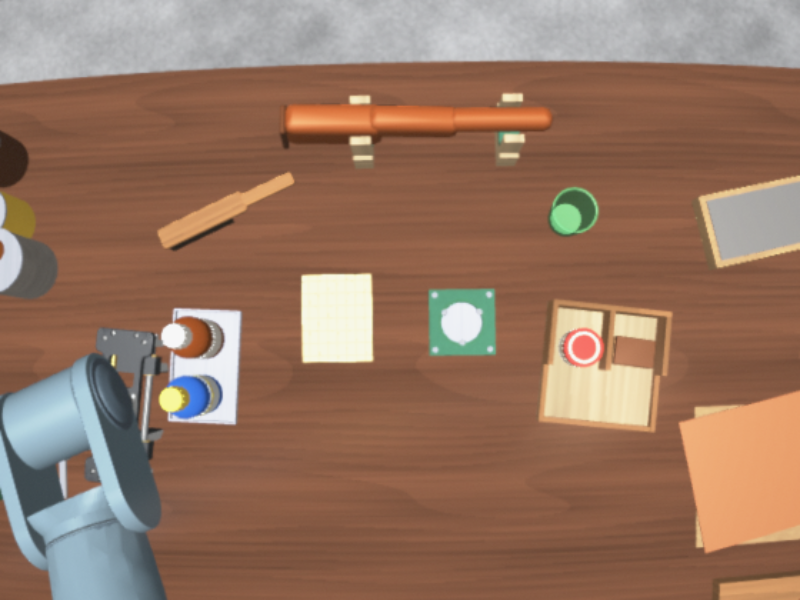

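The top view shows both bottles upright on the tray at (190,337) and (190,397), and the rack now open to the tin at (582,347) and the block at (634,351). Next I refine the tin and block centres.

Run:
```python
from fit import *
im,d=capture("top"); b=cloud("top",d); I=im.astype(int)
near=np.zeros((420,560),bool); near[225:262,385:470]=1
top=near&(b[...,2]>.055)&(b[...,2]<.068)&((I[...,0]-I[...,2])>60)
def onplane(mask,z):
    m=camera_model("top");K=np.array(m["intrinsics"]);D=np.array(m["D"]);R=np.array(m["orientation"]);o=np.array(m["position"])
    v,u=np.nonzero(mask); p=cv2.undistortPoints(np.stack([u,v],-1).reshape(-1,1,2).astype(float),K,D).reshape(-1,2)
    r=np.c_[p[:,0],-p[:,1],-np.ones(len(p))]@R.T; return (o+r*((z-o[2])/r[:,2])[:,None])[:,:2]
red=near&(I[...,0]>150)&(I[...,2]<120)&(I[...,1]<120)&(b[...,2]>.05)
red=cv2.morphologyEx(red.astype(np.uint8),cv2.MORPH_CLOSE,np.ones((9,9)))>0
q=onplane(red,.06); print("tin",q.mean(0),q.min(0),q.max(0),cv2.minEnclosingCircle((q*1000).astype(np.float32)))
r=outline_of("top","block")[0]; q=onplane(r["pixels"],.046); print("block",r["score"],q.mean(0),cv2.minAreaRect((q*1000).astype(np.float32)))
```

```text
tin [ 0.5096 -0.3039] [ 0.4729 -0.423 ] [ 0.5497 -0.2343] ((513.2984008789062, -328.2594299316406), 96.13835906982422)
block 0.71 [ 0.5042 -0.3664] ((503.66595458984375, -366.0316162109375), (65.86756134033203, 46.671043395996094), 82.55523681640625)
```

```bash
python3 -m inch '0.2 -0.04 0.01 0 0; 0.2 -0.1 0.02 0 0; 0.2 -0.15 0.03 0 0;0.2 -0.2 0.04 0 0; 0.2 -0.26 0.053 0 0'|tail -1
python3 -m inch '0.2 -0.06 0.012 0 0; 0.2 -0.12 0.025 0 0; 0.2 -0.18 0.037 0 0;0.2 -0.24 0.05 0 0; 0.2 -0.3 0.062 0 0'|tail -1
python3 -m inch '0.2 -0.06 0.012 0 0; 0.2 -0.12 0.025 0 0; 0.2 -0.18 0.037 0 0;0.2 -0.23 0.048 0 0; 0.2 -0.28 0.058 0 0'|tail -1
python3 -m inch '0.2 -0.05 0.01 0 0; 0.2 -0.1 0.02 0 0; 0.2 -0.13 0.027 0 0;0.2 -0.144 0.03 0.03 0; 0.2 -0.144 0.03 0.08 0'|tail -1
python3 -m inch '0.2 0 0 0.05 0; 0.2 0 0 0.1 0; 0.2 0 0 0.12 0;0.2 0 0 0.12 0; 0.2 0 0 0.12 0'|tail -1
python3 go.py .5135,-.285,.004
python3 - <<'E'
from fit import *
im,d=capture("side"); save("s3",cv2.resize(im[75:225,290:490],(800,600)))
E
```

```text
opening: 0.8
opening: 0.798
opening: 0.801
opening: 0.801
opening: 0.795
t 22.12 p [ 0.5105 -0.2861  0.0603] yang -5.96 op 74.8 F [0.7685 0.1691 0.6187]
.5135,-.285,.004 units [0.0023 0.005  0.0939]
```

View pics/s3.png

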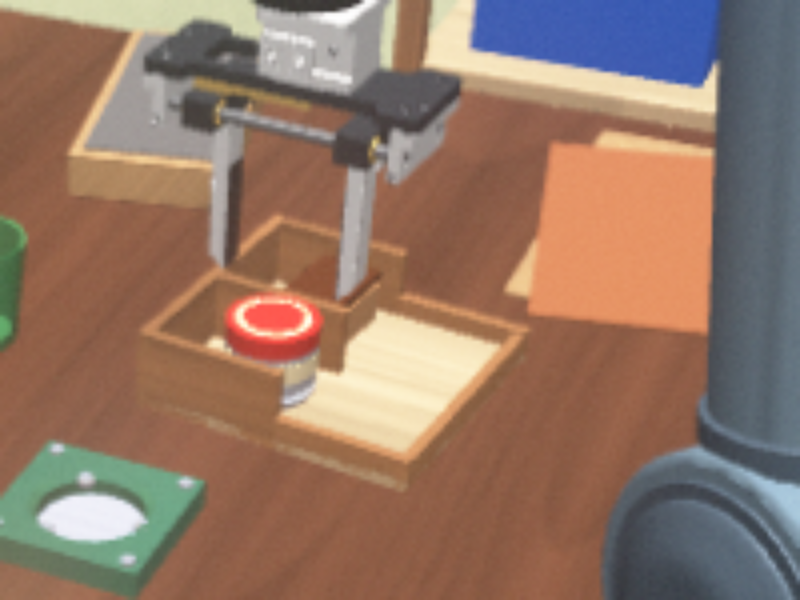

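The fingers straddle the tin from above, with the tips at (222,260) and (350,295) and the lid at (275,320).

```bash
python3 -m inch '0.2 0.001 0.003 0.01 0; 0.2 0.001 0.003 0.03 0; 0.2 0.001 0.003 0.055 0;0.2 0.001 0.003 0.08 0; 0.2 0.001 0.003 0.094 0'|tail -2
python3 -m inch '0.2 0 0 0 0; 0.2 0 0 0 0; 1 0 0 0 0; 1 0 0 0 0;1 0 0 0 0'|tail -2
python3 -m inch '1 0 0 0 0; 1 0 0 0 0; 1 0 0 0 0; 1 0 0 0 0;1 0 0 0 0'|tail -2
python3 go.py
```

```text
ft_force: [-0.6, -0.4, -0.2]
opening: 0.798
ft_force: [0.8, 0.6, 1.7]
opening: 0.631
ft_force: [0.9, 0.4, 5.7]
opening: 0.632
t 23.42 p [ 0.5134 -0.2866  0.0053] yang -5.96 op 59.4 F [0.8897 0.4396 5.6755]
```

```bash
python3 -m inch '1 0 0 -0.015 0; 1 0 0 -0.045 0; 1 0 0 -0.08 0;1 0 0 -0.107 0; 1 0 0 -0.117 0'|tail -2;python3 go.py .558,-.104,.075 .558,-.104,.025
```

```text
ft_force: [0.0, 0.2, -0.9]
opening: 0.63
t 23.83 p [ 0.5132 -0.2866  0.0768] yang -5.95 op 59.2 F [ 0.0442  0.1884 -0.8696]
.558,-.104,.075 units [0.3104 0.0427 0.0025]
.558,-.104,.025 units [ 0.0001 -0.0002  0.0833]
```

```bash
python3 -m inch '1 0.03 0.004 0 0; 1 0.07 0.01 0 0; 1 0.12 0.017 0 0;1 0.17 0.023 0 0; 1 0.2 0.028 0 0'|tail -1;python3 -m inch '1 0.04 0.005 0 0; 1 0.08 0.011 0 0; 1 0.1 0.014 0 0;1 0.11 0.015 0.01 0; 1 0.11 0.015 0.03 0'|tail -1
python3 -m inch '1 0 0 0.02 0; 1 0 0 0.025 0; 1 0 0 0.025 0;1 0 0 0.025 0; 1 0 0 0.025 0'|tail -1
python3 go.py .558,-.104,.0148
python3 - <<'E'
from fit import *
im,d=capture("side"); b=cloud("side",d); I=im.astype(int); save("s4",cv2.resize(im[115:265,240:440],(800,600)))
k=(np.hypot(b[...,0]-.558,b[...,1]+.1)<.05)&(I[...,0]>140)&(I[...,1]<90)&(I[...,2]<90); print(k.sum(),b[k].min(0),b[k].max(0),b[k].mean(0))
E
```

```text
opening: 0.628
opening: 0.632
opening: 0.633
t 25.08 p [ 0.5577 -0.1044  0.0417] yang -6.01 op 59.5 F [ 0.0081 -0.0536 -1.5014]
.558,-.104,.0148 units [0.0007 0.0003 0.0448]
131 [ 0.5283 -0.1145  0.08  ] [ 0.5879 -0.0677  0.0986] [ 0.5545 -0.0793  0.0907]
```

View pics/s4.png

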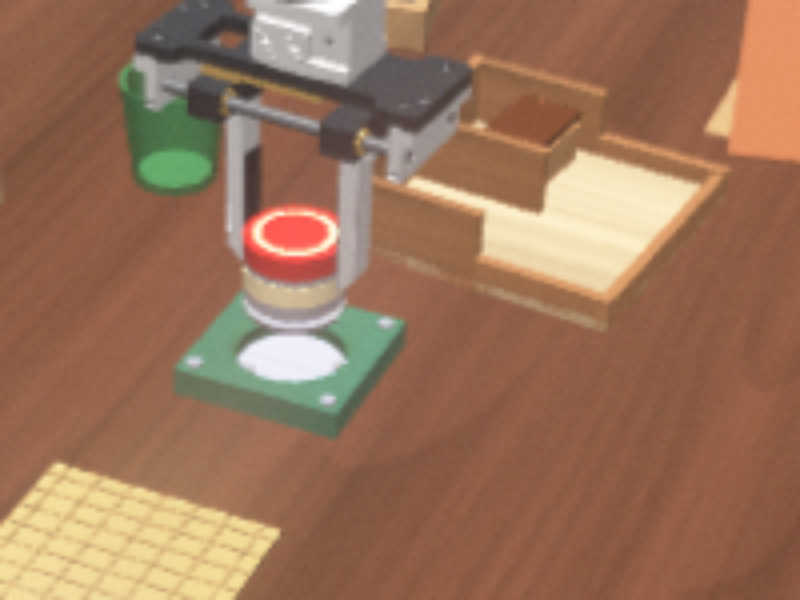

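Run:
```python
from fit import *
from scipy.optimize import least_squares
im,d=capture("side"); b=cloud("side",d); I=im.astype(int)
k=(np.hypot(b[...,0]-.558,b[...,1]+.1)<.05)&(b[...,2]>.05)&(b[...,2]<.092)&(abs(b[...,0]-.558)<.026)
k[:, :]&=(b[...,1]>-.1)
Q=b[k]; print(len(Q))
r=least_squares(lambda c:np.hypot(Q[:,0]-c[0],Q[:,1]-c[1])-.030,[.558,-.1],loss="soft_l1",f_scale=.002); print("side wall fit",r.x)
# reference: seat bore floor / seat top in same camera
print("seat",rect(b,.014,.022,(.558,-.101),.085)[1])
im,d=capture("top"); c=cloud("top",d); I=im.astype(int)
k=(np.hypot(c[...,0]-.558,c[...,1]+.1)<.05)&(c[...,2]>.09)&(c[...,2]<.1); print("top vis",k.sum(), c[k].min(0) if k.any() else"", c[k].max(0) if k.any() else "")
```

```text
310
side wall fit [ 0.5575 -0.1011]
seat ((557.8923950195312, -99.74177551269531), (108.77642822265625, 105.95240783691406), 89.39395904541016)
top vis 0
```

```bash
python3 -m inch '1 0 0 0.01 0; 1 0 0 0.02 0; 1 0 0 0.03 0;1 0 0 0.038 0; 1 0 0 0.042 0'|tail -2
python3 -m inch '1 0 0 0.003 0; 1 0 0 0.006 0; 1 0 0 0.009 0;1 0 0 0.012 0; 1 0 0 0.012 0'|tail -2;python3 go.py
python3 -m inch '1 0 0 0.003 0; 1 0 0 0.006 0; 1 0 0 0.009 0;1 0 0 0.011 0; 1 0 0 0.011 0'|tail -2;python3 go.py
```

```text
ft_force: [0.1, 0.0, -1.5]
opening: 0.633
ft_force: [2.6, -0.0, -0.7]
opening: 0.64
t 26.07 p [ 0.5587 -0.104   0.0095] yang -5.97 op 60.1 F [ 2.5595 -0.0351 -0.6517]
ft_force: [5.5, -0.3, -4.6]
opening: 0.63
t 26.48 p [ 0.5588 -0.1042  0.0025] yang -5.97 op 59.3 F [ 5.5156 -0.3164 -4.5772]
```

```bash
python3 -m inch '1 0 0 0.002 0; 1 0 0 0.004 0; 1 0 0 0.006 0;1 0 0 0.006 0; 1 0 0 0.006 0'|tail -2;python3 go.py
python3 - <<'E'
from fit import *
im,d=capture("side"); b=cloud("side",d); I=im.astype(int); save("s5",cv2.resize(im[115:265,240:440],(800,600)))
k=(np.hypot(b[...,0]-.558,b[...,1]+.1)<.04)&(I[...,0]>140)&(I[...,1]<90)&(I[...,2]<90); print(k.sum(),np.percentile(b[k][:,2],[50,80,90,95]))
E
```

```text
ft_force: [3.1, -1.1, 5.7]
opening: 0.635
t 26.9 p [ 0.5593 -0.1043  0.0003] yang -5.97 op 59.7 F [ 3.1428 -1.1186  5.652 ]
119 [0.0494 0.0538 0.0549 0.0559]
```

View pics/s5.png

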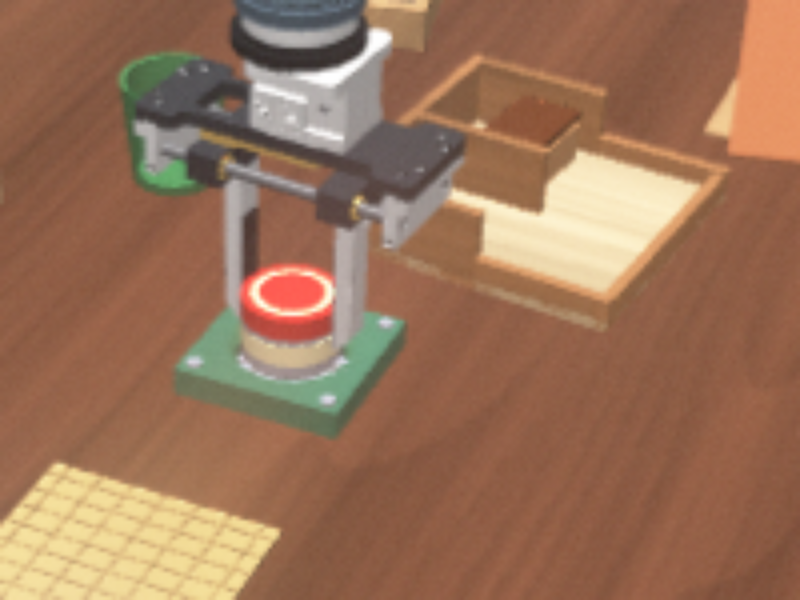

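The tin looks seated, lid at z≈0.0555, with the seat's balls covered. I'll release it, rise, verify, and go to the block.

```bash
python3 -m inch '0.2 0 0 0 0; 0.2 0 0 0 0; 0.2 0 0 0 0; 0.2 0 0 0 0;0.2 0 0 0 0'|tail -1
python3 -m inch '0.2 0 0 -0.015 0; 0.2 0 0 -0.05 0; 0.2 0 0 -0.09 0;0.2 0 0 -0.13 0; 0.2 0 0 -0.15 0'|tail -1
python3 -m inch '0.3 -0.05 -0.007 0 0; 0.3 -0.11 -0.015 0 0; 0.3 -0.17 -0.023 0 0; 0.3 -0.23 -0.031 0 0;0.3 -0.28 -0.037 0 0'|tail -1
python3 -m inch '0.3 -0.05 -0.007 0 0; 0.3 -0.1 -0.009 0 0; 0.3 -0.14 -0.009 0 0; 0.3 -0.16 -0.009 0 0;0.3 -0.16 -0.009 0 0'|tail -1
python3 -m inch '0.3 0 0 0 0; 0.3 0 0 0 0; 0.3 0 0 0 0; 0.3 0 0 0 0;0.3 0 0 0 0'|tail -1
python3 go.py .504,-.3665,.09 .504,-.3665,-.011
python3 - <<'E'
from fit import *
for c in("top","side"):
    im,d=capture(c); b=cloud(c,d)
    k=(np.hypot(b[...,0]-.5585,b[...,1]+.101)<.024)&(b[...,2]>.03); print(c,k.sum(),np.percentile(b[k][:,2],[50,80,90])); Q=b[(np.hypot(b[...,0]-.5585,b[...,1]+.102)<.045)&(b[...,2]>.048)]; print(Q.mean(0),Q.min(0),Q.max(0))
    if k.sum()>20 and c=="top":
        A=np.c_[b[k][:,:2],np.ones(k.sum())]; print("plane",np.linalg.lstsq(A,b[k][:,2],rcond=None)[0])
E
```

```text
opening: 0.797
opening: 0.802
opening: 0.699
opening: 0.701
opening: 0.701
t 29.03 p [ 0.503  -0.3624  0.0889] yang -5.88 op 65.9 F [ 0.6249 -0.1182 -0.127 ]
.504,-.3665,.09 units [-0.0067  0.0024 -0.0018]
.504,-.3665,-.011 units [-0.      0.      0.1683]
top 378 [0.0567 0.0584 0.0592]
[ 0.5581 -0.1021  0.0564] [ 0.5299 -0.131   0.0504] [ 0.5869 -0.0737  0.0646]
plane [0.0004 0.0034 0.0568]
side 185 [0.0557 0.0567 0.0573]
[ 0.5565 -0.0961  0.0547] [ 0.527  -0.1323  0.0482] [ 0.5882 -0.0657  0.0599]
```

```bash
python3 -m inch '0.3 -0.006 0.002 0.01 0; 0.3 -0.006 0.002 0.03 0; 0.3 -0.006 0.002 0.055 0;0.3 -0.006 0.002 0.08 0; 0.3 -0.006 0.002 0.09 0'|tail -2
python3 -m inch '0.3 0 0 0.02 0; 0.3 0 0 0.045 0; 0.3 0 0 0.065 0;0.3 0 0 0.075 0; 0.3 0 0 0.075 0'|tail -2;python3 go.py
python3 -m inch '0.3 0 0 0 0; 1 0 0 0 0; 1 0 0 0 0; 1 0 0 0 0;1 0 0 0 0'|tail -2
python3 -m inch '1 0 0 0 0; 1 0 0 0 0; 1 0 0 0 0; 1 0 0 0 0;1 0 0 0 0'|tail -2
python3 go.py
```

```text
ft_force: [-1.1, -0.2, -0.1]
opening: 0.704
ft_force: [-0.1, -0.2, 0.4]
opening: 0.7
t 29.97 p [ 0.5025 -0.3661 -0.0121] yang -5.96 op 65.8 F [-0.0537 -0.211   0.4068]
ft_force: [-0.3, 1.2, 2.1]
opening: 0.469
ft_force: [0.1, 0.5, 4.8]
opening: 0.472
t 30.8 p [ 0.504  -0.3675 -0.0093] yang -5.96 op 44.3 F [0.1336 0.5249 4.8182]
```

```bash
python3 -m inch '1 0 0 -0.015 0; 1 0 0 -0.045 0; 1 0 0 -0.08 0;1 0 0 -0.115 0; 1 0 0 -0.135 0'|tail -2;python3 go.py .570,.097,.07 .570,.097,-.0125
```

```text
ft_force: [0.1, -0.0, -0.1]
opening: 0.467
t 31.22 p [ 0.5039 -0.3675  0.073 ] yang -5.95 op 43.9 F [ 0.1056 -0.0322 -0.0626]
.570,.097,.07 units [0.7815 0.0293 0.004 ]
.570,.097,-.0125 units [ 0.0002 -0.0002  0.1375]
```

```bash
python3 -m inch '1 0.03 0.001 0 0; 1 0.08 0.003 0 0; 1 0.13 0.005 0 0;1 0.19 0.007 0 0; 1 0.25 0.01 0 0'|tail -1
python3 -m inch '1 0.06 0.002 0 0; 1 0.12 0.004 0 0; 1 0.18 0.006 0 0;1 0.24 0.008 0 0; 1 0.3 0.01 0 0'|tail -1
python3 -m inch '1 0.06 0.002 0 0; 1 0.12 0.005 0 0; 1 0.18 0.008 0 0;1 0.22 0.01 0 0; 1 0.232 0.01 0.01 0'|tail -1
python3 -m inch '1 0 0 0.01 0; 1 0 0 0.04 0; 1 0 0 0.075 0;1 0 0 0.105 0; 1 0 0 0.115 0'|tail -2
python3 -m inch '1 0 0 0 0; 1 0 0 0 0; 1 0 0 0 0;1 0 0 0 0; 1 0 0 0 0'|tail -2;python3 go.py .570,.097,-.0133
```

```text
opening: 0.464
opening: 0.47
opening: 0.465
ft_force: [-0.2, -0.6, -1.5]
opening: 0.471
ft_force: [-0.6, 0.9, -1.1]
opening: 0.464
t 33.3 p [ 0.571   0.0976 -0.003 ] yang -5.97 op 43.6 F [-0.648   0.8697 -1.0788]
.570,.097,-.0133 units [-0.0012 -0.0016  0.0171]
```

```bash
python3 -m inch '1 0 0 0.004 0; 1 0 0 0.008 0; 1 0 0 0.012 0;1 0 0 0.015 0; 1 0 0 0.0165 0'|tail -2
python3 -m inch '1 0 0 0 0; 0.3 0 0 0 0; 0.3 0 0 0 0;0.3 0 0 0 0; 0.3 0 0 0 0'|tail -2
python3 -m inch '0.3 0 0 0 0; 0.3 0 0 0 0; 0.3 0 0 -0.02 0;0.3 0 0 -0.05 0; 0.3 0 0 -0.09 0'|tail -1
python3 -m inch '0.35 0 0 -0.06 0; 0.35 0 0 -0.12 0; 0.35 0 0 -0.18 0;0.35 0 0 -0.23 0; 0.35 0 0 -0.24 0'|tail -1
python3 -m inch '0.35 -0.06 0 0 0; 0.35 -0.12 0 0 0; 0.35 -0.16 0 0 0;0.35 -0.18 0 0 0; 0.35 -0.18 0 0 0'|tail -1
python3 go.py .451,.313,.186 .451,.313,.111
python3 - <<'E'
from fit import *
im,d=capture("top"); b=cloud("top",d); save("t3",cv2.resize(im,(800,600)))
print("block",rect(b,.036,.05,(.57,.097),.05)); print("amber",circ(b,.16,.178,(.54,.31),.03)); print("blue",circ(b,.16,.178,(.45,.313),.03))
k=(np.hypot(b[...,0]-.5585,b[...,1]+.101)<.024)&(b[...,2]>.03); print(k.sum(),b[k].mean(0))
E
```

```text
ft_force: [-5.7, 0.5, 14.0]
opening: 0.466
ft_force: [-0.2, 0.9, -0.7]
opening: 0.693
opening: 0.7
opening: 0.648
opening: 0.649
t 35.38 p [ 0.5584 -0.0114  0.1835] yang -6.14 op 61.0 F [ 0.6099  0.105  -0.0926]
.451,.313,.186 units [ 0.5184 -0.2358 -0.0039]
.451,.313,.111 units [0.     0.0001 0.125 ]
block (array([0.5713, 0.1174, 0.0424]), ((569.3650512695312, 97.08193969726562), (62.11601257324219, 43.87279510498047), 83.7384033203125), 177)
amber (array([0.5376, 0.3073, 0.1686]), [537.4, 308.5, 18.5], 248)
blue (array([0.4497, 0.3115, 0.1687]), [449.0, 312.7, 18.8], 245)
97 [ 0.5543 -0.1114  0.117 ]
```

View pics/t3.png

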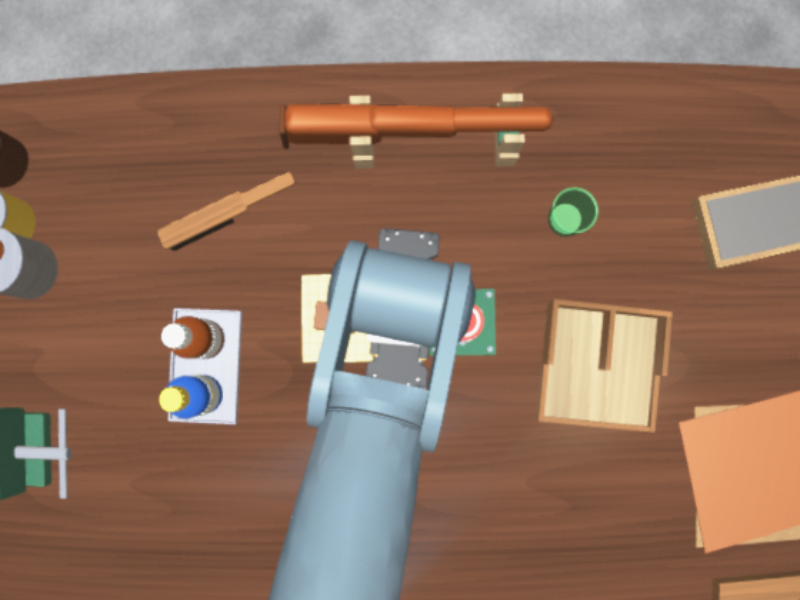

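The block lies on the pad at (319,317) with its top at z≈0.042. Both bottles are still upright on the tray. I go back for blue.

```bash
python3 -m inch '0.35 0.04 -0.018 0 0; 0.35 0.1 -0.045 0 0; 0.35 0.15 -0.07 0 0;0.35 0.2 -0.09 0 0; 0.35 0.25 -0.114 0 0'|tail -1
python3 -m inch '0.35 0.06 -0.027 0 0; 0.35 0.12 -0.054 0 0; 0.35 0.18 -0.082 0 0;0.35 0.24 -0.11 0 0; 0.35 0.268 -0.122 0 0'|tail -1
python3 -m inch '0.35 0 0 0 0;0.35 0 0 0 0;0.35 0 0 0 0;0.35 0 0 0 0;0.35 0 0 0 0'|tail -1
python3 go.py .451,.3135,.1105
```

```text
opening: 0.651
opening: 0.651
opening: 0.653
t 36.68 p [0.4507 0.3133 0.1839] yang -6.05 op 61.4 F [-0.538  -0.8935  0.6591]
.451,.3135,.1105 units [0.0004 0.0004 0.1224]
```

```bash
python3 -m inch '0.35 0 0 0.01 0;0.35 0 0 0.04 0;0.35 0 0 0.08 0;0.35 0 0 0.11 0;0.35 0 0 0.121 0'|tail -2
python3 -m inch '0.35 0 0 0 0; 1 0 0 0 0; 1 0 0 0 0;1 0 0 0 0;1 0 0 0 0'|tail -2
python3 -m inch '1 0 0 0 0; 1 0 0 0 0; 1 0 0 0 0;1 0 0 0 0;1 0 0 0 0'|tail -2;python3 go.py
python3 -m inch '1 0 0 -0.015 0; 1 0 0 -0.045 0; 1 0 0 -0.08 0;1 0 0 -0.107 0; 1 0 0 -0.117 0'|tail -2;python3 go.py .4298,-.357,.184
```

```text
ft_force: [-0.1, -0.4, -0.7]
opening: 0.648
ft_force: [0.6, 0.7, -0.4]
opening: 0.402
ft_force: [-0.7, -0.3, 5.5]
opening: 0.345
t 37.93 p [0.451  0.3144 0.1123] yang -5.96 op 32.5 F [-0.655  -0.3324  5.5337]
ft_force: [-0.2, 0.1, -3.4]
opening: 0.349
t 38.35 p [0.4508 0.3145 0.1834] yang -5.95 op 32.8 F [-0.2249  0.1029 -3.4231]
.4298,-.357,.184 units [-1.1167  0.0813 -0.0021]
```

```bash
python3 -m inch '1 -0.03 0.002 0 0; 1 -0.08 0.006 0 0; 1 -0.14 0.01 0 0;1 -0.2 0.015 0 0; 1 -0.26 0.019 0 0'|tail -1
python3 -m inch '1 -0.06 0.004 0 0; 1 -0.12 0.008 0 0; 1 -0.18 0.012 0 0;1 -0.24 0.017 0 0; 1 -0.30 0.022 0 0'|tail -1
python3 -m inch '1 -0.06 0.004 0 0; 1 -0.12 0.008 0 0; 1 -0.18 0.012 0 0;1 -0.24 0.017 0 0; 1 -0.30 0.022 0 0'|tail -1
python3 -m inch '1 -0.06 0.004 0 0; 1 -0.12 0.008 0 0; 1 -0.18 0.013 0 0;1 -0.23 0.016 0 0; 1 -0.257 0.018 0 0'|tail -1
python3 -m inch '1 0 0 0 0; 1 0 0 0 0; 1 0 0 0 0;1 0 0 0 0; 1 0 0 0 0'|tail -2
python3 go.py .4298,-.357,.1173
```

```text
opening: 0.347
opening: 0.349
opening: 0.353
opening: 0.347
ft_force: [-0.6, 0.2, -4.1]
opening: 0.349
t 40.43 p [ 0.4293 -0.3562  0.1814] yang -5.87 op 32.8 F [-0.6465  0.1652 -4.0774]
.4298,-.357,.1173 units [-0.0014  0.001   0.1069]
```

```bash
python3 -m inch '1 -0.001 0.001 0.01 0; 1 -0.001 0.001 0.03 0; 1 -0.001 0.001 0.06 0;1 -0.001 0.001 0.08 0; 1 -0.001 0.001 0.095 0'|tail -2
python3 -m inch '1 0 0 0 0; 1 0 0 0 0; 1 0 0 0.004 0;1 0 0 0.008 0; 1 0 0 0.01 0'|tail -2;python3 go.py .4298,-.357,.1173
```

```text
ft_force: [0.2, 0.4, -3.8]
opening: 0.348
ft_force: [-0.2, -0.0, -3.1]
opening: 0.352
t 41.27 p [ 0.4299 -0.3585  0.119 ] yang -5.96 op 33.0 F [-0.2423 -0.0012 -3.0848]
.4298,-.357,.1173 units [ 0.0024 -0.0004  0.0028]
```

```bash
python3 -m inch '1 0.002 0 0.001 0; 1 0.002 0 0.002 0; 1 0.002 0 0.003 0;1 0.002 0 0.003 0; 1 0.002 0 0.003 0'|tail -2;python3 go.py
python3 -m inch '0.35 0 0 0 0; 0.35 0 0 0 0; 0.35 0 0 0 0;0.35 0 0 0 0; 0.35 0 0 0 0'|tail -2
python3 -m inch '0.35 0 0 0 0; 0.35 0 0 0 0; 0.35 0 0 -0.005 0;0.35 0 0 -0.02 0; 0.35 0 0 -0.05 0'|tail -1
python3 -m inch '0.35 0 0 -0.03 0; 0.35 0 0 -0.06 0; 0.35 0 0 -0.07 0;0.35 0 0 -0.07 0; 0.35 0 0 -0.07 0'|tail -1
python3 go.py .5385,.3095,.186
```

```text
ft_force: [-1.0, 1.4, 0.9]
opening: 0.349
t 41.68 p [ 0.43   -0.3571  0.1174] yang -5.95 op 32.8 F [-0.9769  1.423   0.8979]
ft_force: [0.2, -0.9, 0.4]
opening: 0.644
opening: 0.649
opening: 0.648
t 42.93 p [ 0.4297 -0.3569  0.1887] yang -5.96 op 60.9 F [-0.6209  0.5757 -0.2227]
.5385,.3095,.186 units [1.1235 0.065  0.0043]
```

Next, amber. I go to the tray and check blue on the way.

```bash
python3 -m inch '0.35 0.04 0.002 0 0; 0.35 0.09 0.005 0 0; 0.35 0.15 0.009 0 0;0.35 0.21 0.012 0 0; 0.35 0.27 0.016 0 0'|tail -1
python3 -m inch '0.35 0.06 0.004 0 0; 0.35 0.12 0.007 0 0; 0.35 0.18 0.011 0 0;0.35 0.24 0.014 0 0; 0.35 0.30 0.017 0 0'|tail -1
python3 -m inch '0.35 0.06 0.004 0 0; 0.35 0.12 0.007 0 0; 0.35 0.18 0.011 0 0;0.35 0.24 0.014 0 0; 0.35 0.30 0.017 0 0'|tail -1
python3 -m inch '0.35 0.06 0.004 0 0; 0.35 0.12 0.007 0 0; 0.35 0.18 0.011 0 0;0.35 0.23 0.014 0 0; 0.35 0.2535 0.015 0.003 0'|tail -1
python3 -m inch '0.35 0 0 0 0;0.35 0 0 0 0;0.35 0 0 0 0;0.35 0 0 0 0;0.35 0 0 0 0'|tail -1
python3 go.py .5387,.3097,.109
python3 - <<'E'
from fit import *
im,d=capture("top"); b=cloud("top",d)
print("blue",circ(b,.165,.185,(.43,-.356),.03))
E
```

```text
opening: 0.65
opening: 0.653
opening: 0.645
opening: 0.648
opening: 0.653
t 45.02 p [0.5387 0.3082 0.187 ] yang -6.06 op 61.4 F [0.6629 0.0263 0.4377]
.5387,.3097,.109 units [ 0.0026 -0.0002  0.1301]
blue (array([ 0.4282, -0.3556,  0.1741]), [426.4, -357.1, 18.4], 236)
```

```bash
python3 -m inch '0.35 0.002 0 0.01 0;0.35 0.002 0 0.04 0;0.35 0.002 0 0.08 0;0.35 0.002 0 0.115 0;0.35 0.002 0 0.127 0'|tail -2
python3 -m inch '0.35 0 0 0 0; 1 0 0 0 0; 1 0 0 0 0;1 0 0 0 0;1 0 0 0 0'|tail -2
python3 -m inch '1 0 0 0 0; 1 0 0 0 0; 1 0 0 0 0;1 0 0 0 0;1 0 0 0 0'|tail -2;python3 go.py
python3 -m inch '1 0 0 -0.015 0; 1 0 0 -0.045 0; 1 0 0 -0.08 0;1 0 0 -0.107 0; 1 0 0 -0.117 0'|tail -2;python3 go.py .4345,-.2737,.184
```

```text
ft_force: [-0.6, -0.1, -0.8]
opening: 0.649
ft_force: [-0.5, -0.1, -0.1]
opening: 0.4
ft_force: [0.6, -0.1, 5.6]
opening: 0.349
t 46.32 p [0.5395 0.3109 0.1119] yang -5.96 op 32.8 F [ 0.5527 -0.1433  5.5912]
ft_force: [-0.3, 0.1, -2.9]
opening: 0.349
t 46.73 p [0.5392 0.311  0.1831] yang -5.96 op 32.8 F [-0.3316  0.1265 -2.8987]
.4345,-.2737,.184 units [-0.9873 -0.0725 -0.0028]
```

```bash
python3 -m inch '1 -0.03 -0.002 0 0; 1 -0.08 -0.006 0 0; 1 -0.13 -0.01 0 0;1 -0.19 -0.014 0 0; 1 -0.245 -0.018 0 0'|tail -1
python3 -m inch '1 -0.06 -0.004 0 0; 1 -0.12 -0.009 0 0; 1 -0.18 -0.013 0 0;1 -0.24 -0.018 0 0; 1 -0.30 -0.022 0 0'|tail -1
python3 -m inch '1 -0.06 -0.004 0 0; 1 -0.12 -0.009 0 0; 1 -0.18 -0.013 0 0;1 -0.24 -0.018 0 0; 1 -0.30 -0.022 0 0'|tail -1
python3 -m inch '1 -0.05 -0.004 0 0; 1 -0.09 -0.007 0 0; 1 -0.12 -0.009 0 0;1 -0.135 -0.01 0 0; 1 -0.14 -0.01 0 0'|tail -1
python3 -m inch '1 0 0 0 0; 1 0 0 0 0; 1 0 0 0 0;1 0 0 0 0; 1 0 0 0 0'|tail -2
python3 go.py .4345,-.2725,.1169
```

```text
opening: 0.351
opening: 0.349
opening: 0.351
opening: 0.353
ft_force: [-0.6, -0.0, -2.5]
opening: 0.351
t 48.82 p [ 0.4346 -0.2719  0.181 ] yang -5.89 op 33.0 F [-0.6213 -0.0082 -2.5113]
.4345,-.2725,.1169 units [-0.001  -0.      0.1068]
```

```bash
python3 -m inch '1 0 0 0.01 0; 1 0 0 0.03 0; 1 0 0 0.06 0;1 0 0 0.08 0; 1 0 0 0.095 0'|tail -2
python3 -m inch '1 0 0 0 0; 1 0 0 0 0; 1 0 0 0.004 0;1 0 0 0.008 0; 1 0 0 0.01 0'|tail -2;python3 go.py .4345,-.2725,.1169
```

```text
ft_force: [1.1, -1.2, -0.6]
opening: 0.351
ft_force: [2.8, -0.3, -0.5]
opening: 0.351
t 49.65 p [ 0.4349 -0.273   0.1184] yang -5.96 op 33.0 F [ 2.8191 -0.3316 -0.5187]
.4345,-.2725,.1169 units [ 0.0008 -0.0007  0.0025]
```

```bash
python3 -m inch '1 0 0 0.001 0; 1 0 0 0.0015 0; 1 0 0 0.0025 0;1 0 0 0.0025 0; 1 0 0 0.0025 0'|tail -2;python3 go.py
python3 - <<'E'
from fit import *
im,d=capture("side"); save("s6",cv2.resize(im[75:225,290:490],(800,600)))
E
```

```text
ft_force: [3.7, -0.9, -0.3]
opening: 0.343
t 50.07 p [ 0.4348 -0.273   0.1169] yang -5.96 op 32.3 F [ 3.7359 -0.8638 -0.2808]
```

View pics/s6.png

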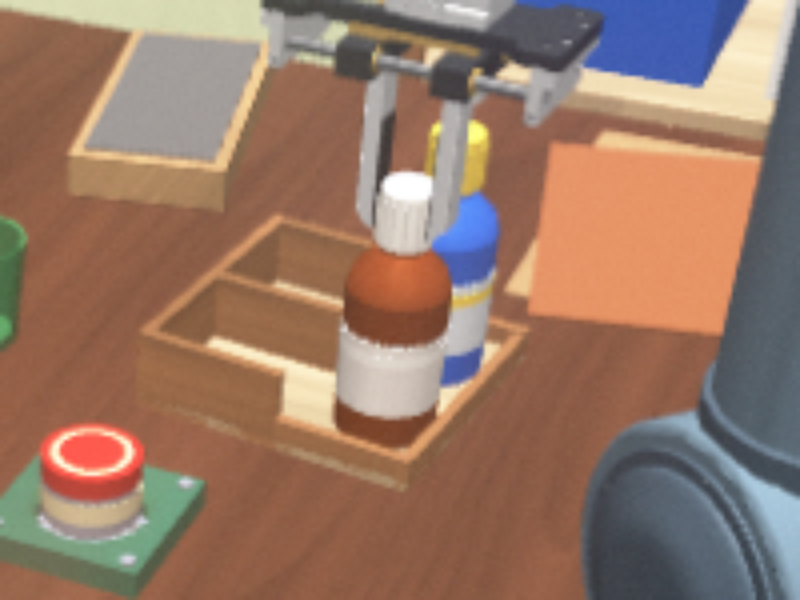

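Amber is upright in its place, perhaps touching the front lip lightly. The tin is home. I release and retreat.

```bash
python3 -m inch '0.35 0 0 0 0; 0.35 0 0 0 0; 0.35 0 0 0 0;0.35 0 0 0 0; 0.35 0 0 0 0'|tail -2
python3 -m inch '0.35 0 0 0 0; 0.35 0 0 0 0; 0.35 0 0 -0.005 0;0.35 0 0 -0.02 0; 0.35 0 0 -0.05 0'|tail -1
python3 -m inch '0.35 0 0 -0.04 0; 0.35 0 0 -0.09 0; 0.35 0 0 -0.14 0;0.35 0 0 -0.17 0; 0.35 0 0 -0.17 0'|tail -1
python3 -m inch '0.35 0.03 -0.03 0 0; 0.35 0.06 -0.05 0 0; 0.35 0.11 -0.06 0 0;0.35 0.16 -0.06 0 0; 0.35 0.22 -0.06 0 0'|tail -1
python3 -m inch '0.35 0.05 0 0 0; 0.35 0.1 0 0 0; 0.35 0.14 0 0 0;0.35 0.15 0 0 0; 0.35 0.15 0 0 0'|tail -1
python3 go.py
python3 - <<'E'
from fit import *
for c in("top","side"):
    im,d=capture(c); b=cloud(c,d); save("end_"+c,cv2.resize(im,(800,600)))
    print(c,"blue",circ(b,.165,.185,(.43,-.356),.03)[:2],"amber",circ(b,.165,.185,(.434,-.2735),.03)[:2])
    k=(np.hypot(b[...,0]-.5585,b[...,1]+.101)<.022)&(b[...,2]>.03)&(b[...,2]<.08); print("tin",k.sum(),np.median(b[k][:,2]) if k.any() else "")
    print("block",rect(b,.036,.05,(.57,.097),.05))
    for n in("jar","brush"):
        r=outline_of(c,n)
        if r: print(n,r[0]["box"],np.nanmedian(b[r[0]["pixels"]],0))
E
```

```text
ft_force: [0.4, 0.8, 0.0]
opening: 0.643
opening: 0.65
opening: 0.651
opening: 0.651
opening: 0.651
t 52.2 p [ 0.4212 -0.0469  0.2478] yang -5.79 op 61.2 F [0.7266 0.4648 0.0104]
top blue (array([ 0.4283, -0.3555,  0.174 ]), [427.4, -356.8, 18.3]) amber (array([ 0.4338, -0.2739,  0.1741]), [433.2, -274.1, 18.9])
tin 314 0.05665560383740664
block (array([0.5687, 0.096 , 0.0426]), ((568.822998046875, 96.04563903808594), (63.60775375366211, 43.96635055541992), 82.32530212402344), 575)
jar [383.6, 132.9, 419.5, 165.2] [ 0.7293 -0.2827  0.0349]
brush [112.1, 118.4, 202.5, 177.0] [0.7316 0.2841 0.0447]
side blue (array([ 0.4275, -0.3488,  0.1721]), [430.4, -351.1, 19.0]) amber (array([ 0.4282, -0.2668,  0.1706]), [434.2, -270.1, 18.6])
tin 161 0.05544559259951076
block (array([0.5671, 0.1011, 0.0416]), ((567.611083984375, 98.47750854492188), (65.77616882324219, 45.908447265625), 82.09434509277344), 456)
jar [270.7, 129.1, 296.8, 164.0] [ 0.7171 -0.2547  0.0517]
brush [125.6, 226.4, 169.9, 323.8] [0.7189 0.3143 0.0448]
```

View pics/end_side.png

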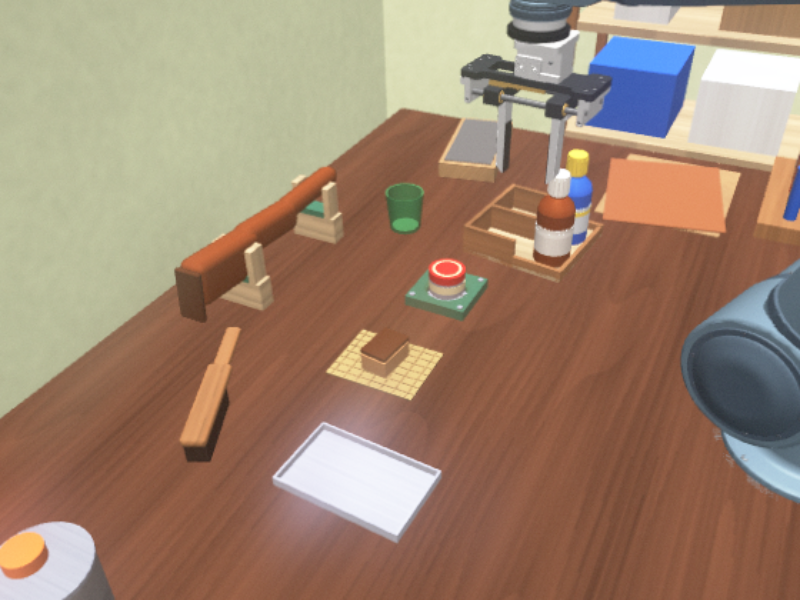

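View pics/end_top.png

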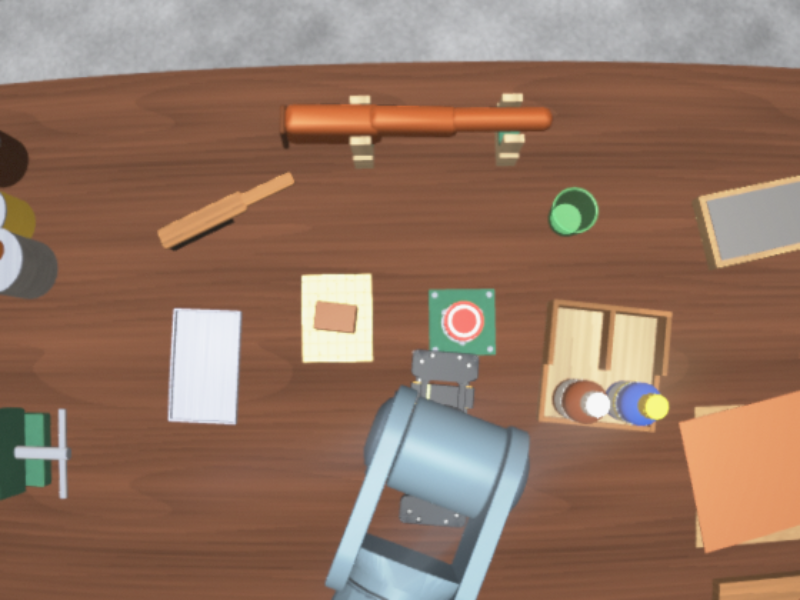

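The final views show the bottles upright in the rack, the tin in the seat at (463,321), the block in mid-pad at (336,317), and the jar and brush where they were. The arm is clear of everything.

```bash
python3 -c "
from station import *
print(job_done())"
```

```text
the job is handed in; nothing more can be done
None
```

The job is done and handed in at about 52 s, with no verdict reported. I stood both bottles on the tray, pressed the tin into the seat, laid the block on the pad, then put blue and amber back in their own places.

**Last checks:**
- **Bottles:** both stand upright, about 1–2 mm from their starting positions in the camera measurements.
- **Tin:** the lid reads 55.4 mm high in the side view and 56.7 mm in the top view, against 55 mm when fully home. The top view also read the lid 1.2 mm high in the rack, so I take the tin as seated. I felt no distinct click: the largest upward force I read was about 6 N, and readings came only at the end of each call. The lid height is the evidence.
- **Block:** flat on the pad, 1–2 mm from its centre.
- **Jar and brush:** unmoved within about 2 mm, and the arm was clear of everything.

**What disagreed:**
- **Gripper height:** the reported tool height was about 37 mm lower than what the cameras saw. My first grasp on amber therefore closed on air above the cap, without disturbing it. I corrected for the offset from then on.
- **Amber bottle:** setting it back gave a 3–4 N sideways force, probably from touching the rack's front lip. It was at its starting position after release.

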